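Set the thumbwheel preset of a batch counter

ROBOT

A 7-joint arm with a two-finger parallel gripper is mounted at the origin on a cart in front of the work surface, level with it; the furniture and walls round the work are solid. World frame = base frame: x ahead of the robot, y to its left, z up, the work surface at z = 0. Lengths are in mm, angles in rad, forces in N, time in s.
With the tool pointing down it reaches from about 400 to 875 mm from the base axis. Payload 4.4 kg.
Tool frame: the origin (TCP) lies midway between the tips of the shut fingers; the grasp point (between the pads) lies 19 mm behind it (ctrl.pinch_z is the distance from the TCP to the grasp point, in mm); z points along the fingers, y is the line along which they close (so a half turn about z gives the same grasp; the last joint's range is limited). The gripper opens to 85 mm and grips with 20 to 120 N. Pads are 22 mm wide; open, the fingers measure 114 mm over their backs; the gripper's body (76 mm by 85 mm) begins 54 mm behind the grasp point. The pads swing forward as they close: fully open they stand 13 mm farther back than shut.
Start: joints at [1.141, 0.628, 0.038, 1.517, -0.027, 0.996, -0.02], TCP at [231.316, -607.462, 231.313] pointing down, gripper open.
Joint ranges: [-3.06, 3.06], [-0.37, 2.12], [-1.25, 1.32], [0.18, 2.47], [-1.1, 4.24], [0.23, 1.98], [-2.94, 2.94]. Speed limits (rad/s): [2.57, 2.57, 3.14, 3.14, 3.14, 3.14, 3.14].

INTERFACE

Orientations are given as [roll, pitch, yaw] about the fixed x, y, z axes, in that order (R = Rz(yaw) Ry(pitch) Rx(roll)).
In Python, from cell import read_state, cams, order, ctrl gives the robot as it stands.
- The arm moves only by the tool move_arm, never from a script. Its argument "targets" is text: rows parted by semicolons, each of 7 numbers parted by spaces: the gripper's target within -1 to 1 (fully open at 1, half-way at 0, shut at -1), then the shift along the tool's x, y, z in cm, then the turn, a rotation vector about the tool's x, y, z in degrees. A call has 1 to 5 rows; each row shifts and turns the commanded pose from where the row before left it, along the tool's axes as they then stand; what a row does not reach is not made up. A row lasts 1/12 s, in which the tool goes at most 41.7 mm and 7.16 degrees, less where a joint would pass 70% of its speed; a pose out of reach is approached as far as the arm can. A call with a gripper value outside its range is refused whole. The fingers move at their own pace and stop on an object; the grip force is fixed at half the most. Time passes only in rows, so rows that do not move let the fingers close. It gives the time, the measured TCP pose, the force, the opening and the grip force at its end, in the units of the state.
- read_state(): the state, without advancing time (a new reading comes with each control period).
- cams.get_image(name): name is "scene" or "side" or "wrist"; returns a dict with "color" (400x640x3 uint8, red, green, blue), "fovy" (degrees; the focal length in pixels is half the picture's height over the tangent of half this angle, whatever the lens; pixels are square), "cx", "cy" (the principal point, pixels), "k1" (the pictures are not rectified: a ray, as slopes to the right and down, at radius r is drawn at 1 + k1 r^2 times it, then the intrinsics apply), "rvec" (rotation vector, rad) and "tvec" (3), from world to camera coordinates, as OpenCV has them. Camera axes: x right, y down, z forward; pixel columns grow to the right and rows downward; lengths in mm; the calibration is good to about 2 mm. A picture is of the moment at which its call begins. There is no depth.
- order.finish_job(): hands the job in; it is judged then, once.
The state is a dict: "clock": time; "qpos": joint angles; "qd": joint speeds; "tau": joint torques, N m; "eef_pos": TCP position; "tool_rot": TCP orientation; "force": force on the tool from outside, world axes, zero at the start; "torque": the same for the moment, N m; "width": finger opening in mm; "gripper_force": force on a finger pad.
Only numpy, scipy, OpenCV 4.12 (cv2) and the standard library are available. Lean on these libraries where they do the work, as an engineer would, in place of code of your own. Each camera call takes 0.05 s, during which the arm holds its last target. There are 200 camera calls.

TASK

Set the three thumbwheels of the batch counter to three, five, two pips from left to right (the face straight up counts, each wheel clicked home), by rolling each lightly under a fingertip pressed on its rim: never load a wheel with more than 16 N. Then, with the code standing right, push the round key fully down to load it and let it come up again. Leave the things lying around where they are.

Things in the scene. Friction and masses are not known exactly. Their poses are not given: they have to be found in the camera images.
- counter: Grey sheet-steel case of a batch counter, bolted down, 124 (its x) x 204 (its y) x 62 mm high; origin at the centre of its underside, z up. Its front faces -x (towards the robot when not turned), +y is its left. From left to right its flat deck carries three thumbwheels 46 mm apart and then a round key.
- left_module: The left wheel unit. Origin: centre of its slot (64 mm in x, 25 in y) at deck height, straight under the wheel's top; axes as the counter's. How far its wheel stands out is NOT measured: rim top 12 to 24 mm above this origin, different for each wheel. All three wheels are black rubber cylinders of 30 mm radius, 20 mm wide, turning about the unit's y axis.
- middle_module: The middle wheel unit. Origin: centre of its slot (64 mm in x, 25 in y) at deck height, straight under the wheel's top; axes as the counter's. How far its wheel stands out is NOT measured: rim top 12 to 24 mm above this origin, different for each wheel. All three axles are sprung: pressed down they give way 0.3 mm per newton, at most 8 mm.
- right_module: The right wheel unit. Origin: centre of its slot (64 mm in x, 25 in y) at deck height, straight under the wheel's top; axes as the counter's. How far its wheel stands out is NOT measured: rim top 12 to 24 mm above this origin, different for each wheel. Rims have no teeth: a fingertip pressed on the top (about 8 N; it slips when pressed too lightly) and moved along x carries the rim along.
- left_wheel (a joint): Angle of the left wheel, rad. White die pips on the rim: the face straight up, between two white index marks, counts. All wheels: 0 = number 1 up, +1.0472 per number (6 at 5.236). Moving the top of the rim along the counter's +x (away from its front) raises the number; 31 mm of rim travel per number. Stops just below 1 and just above 6.
- middle_wheel (a joint): Angle of the middle wheel, rad. White die pips on the rim: the face straight up, between two white index marks, counts. All wheels click: let go past half way (16 mm of rim travel) a wheel falls by itself into the next number, short of it it falls back. 0 = number 1 up, +1.0472 per number.
- right_wheel (a joint): Angle of the right wheel, rad. White die pips on the rim: the face straight up, between two white index marks, counts. 0 = number 1 up, +1.0472 per number.
- key_top (a point): Centre of the upper face of the round grey key on the deck (26 mm across, 74 mm to the right of the counter's centre line). It is pressed straight down.
- key (a joint): Travel of the key: 0 up, 0.006 m fully down; sprung, about 5 N fully down; returns by itself.
- paste_pot: Bystander: cream pot with a flat lid, 57 mm across, 48 high, in front of the counter; origin at the centre of its underside.
- duct_tape: Bystander: roll of grey tape lying flat, 99 mm across, 48 high, left of the counter; origin at the centre of its underside.
- hex_nut: Bystander: small steel hexagon nut, 24x27x13 mm, lying on the counter's deck near its rear edge, between the right wheel and the key; origin at the centre of its underside.
- red_screwdriver: Bystander: screwdriver with red handle, 197 mm long, 28 thick, lying behind the counter; origin at the centre of its underside.
- marker: Bystander: white marker pen with a red cap, 122 mm long, 15 thick, lying in front of the counter; origin at the centre of its underside.

How it is judged:
By the outcome, as a careful person would: the job done as asked, in the order asked, and still so for the second after the job is handed in, with the robot touching nothing.
It also fails if it takes over 70 s, if anything falls off the work surface, if the arm or the gripper's body presses on something with over 40 N, if the wrist force passes 120 N, or if a joint passes its speed limit or range.

## Working session

There is one attempt and no reset: what is moved stays moved. The work goes in short steps, Python scripts to look and compute and a tool call to move; the robot and the scene stay as the last step left them, time stands still between calls to the robot, and variables do not carry over. Pictures are saved under pics/ and viewed, at most 10 in all, crops included, and the job is handed in when it is done.

Besides the shell and the picture viewer there is one more tool, called after ">>>" by a JSON object that holds its "op" and its "data". move_arm: Moves the arm, as the interface text tells. Its arguments: {"type":"object","properties":{"targets":{"type":"string"}},"required":["targets"]}

```bash
ls; mkdir -p pics
cat > h.py <<'E'
import numpy as np, cv2
from cell import read_state, cams, order, ctrl
def cam(n):
    d=cams.get_image(n); h=d["color"].shape[0]
    f=h/2/np.tan(np.radians(d["fovy"])/2)
    d["K"]=np.array([[f,0,d["cx"]],[0,f,d["cy"]],[0,0,1]]); d["D"]=np.array([d["k1"],0,0,0.])
    d["R"]=cv2.Rodrigues(np.array(d["rvec"],float))[0]; d["t"]=np.array(d["tvec"],float).ravel(); return d
def ray(d,uv,z):
    # note: image point = slope*(1+k1 r^2)
    p=cv2.undistortPoints(np.array(uv,float).reshape(-1,1,2),d["K"],d["D"]).reshape(-1,2)
    v=np.c_[p,np.ones(len(p))]@d["R"]; c=-d["R"].T@d["t"]
    return c+v*((z-c[2])/v[:,2])[:,None]
def proj(d,X):
    return cv2.projectPoints(np.array(X,float).reshape(-1,1,3),np.array(d["rvec"],float),d["t"],d["K"],d["D"])[0].reshape(-1,2)
def save(d,n,crop=None,s=1):
    im=d["color"][...,::-1]
    if crop: im=im[crop[1]:crop[3],crop[0]:crop[2]]
    cv2.imwrite("pics/"+n,cv2.resize(im,None,fx=s,fy=s,interpolation=cv2.INTER_CUBIC))
E
python3 - <<'E'
from h import *
ims=[]
for n in("scene","side"):
    d=cam(n); save(d,n+"0.png",None,1.25); print(n,-d["R"].T@d["t"],d["fovy"],d["k1"])
s=read_state(); print(s)
E
```

```text
pics
scene [239.27521779 537.78759174 687.35975864] 43.818449603066504 -0.08680265819645923
side [255.97023833 758.48560781 420.70093648] 42.40156585472767 -0.04085237535547774
{'clock': 0.1, 'qpos': array([ 1.14119554,  0.62923811,  0.03841353,  1.51828892, -0.02704118,
        0.99628578, -0.02002042]), 'qd': array([ 3.77299686e-04, -1.71717685e-03,  1.74267833e-04, -3.50864965e-03,
       -9.69873934e-04,  1.30717329e-03, -7.65585851e-05]), 'tau': array([ 3.35063152e-03, -5.64528680e+01,  1.23046372e+00, -1.93974084e+01,
        1.12416645e-02,  5.34280800e-03, -5.52901486e-05]), 'eef_pos': array([ 231.14394547, -606.90759815,  230.48382484]), 'tool_rot': array([-3.13988857e+00, -3.61258568e-05,  3.63782722e-01]), 'force': array([ 0.2568122 , -0.40660478,  0.26995659]), 'torque': array([-0.02534187,  0.0290512 ,  0.01648576]), 'gripper_force': 0.0, 'width': 85.71099017261488}
```

View pics/scene0.png

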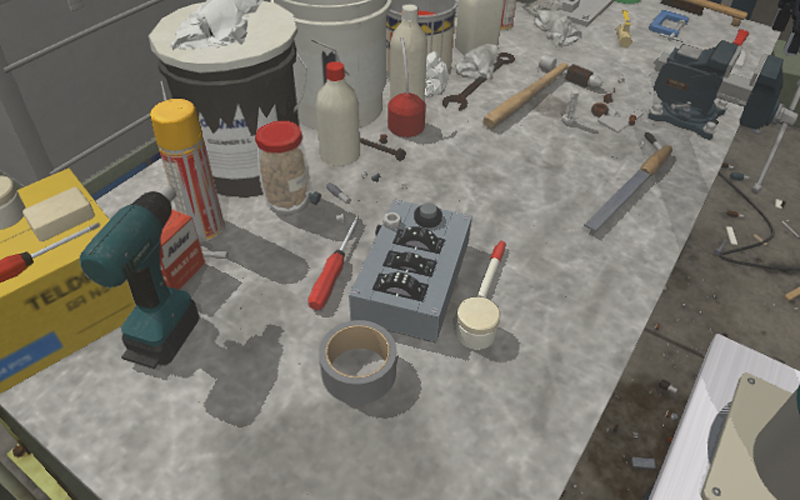

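View pics/side0.png

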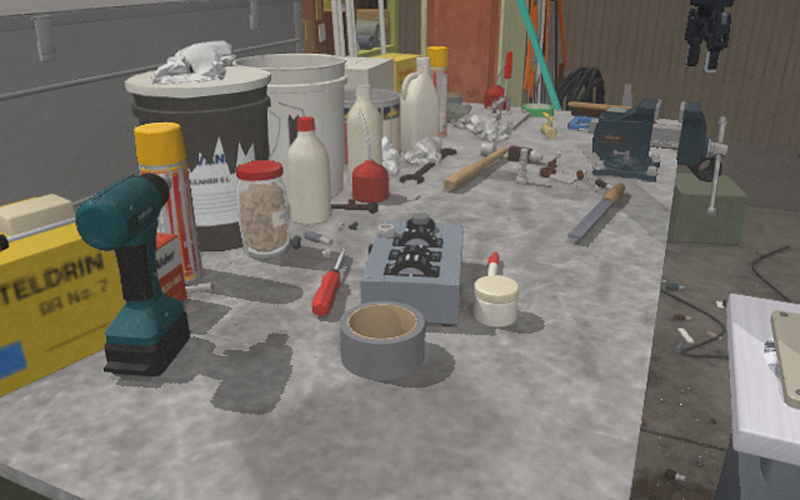

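The scene shows the counter with its deck at about (352..470, 203..310) in the 800 px picture. The left wheel is at (401,284), the middle at (410,260), the right at (419,236), and the key at (428,212). The pot, tape, nut, marker and screwdriver stand around the counter as described. In the side view the tape and the right-hand wheel partly hide it.

Run:
```python
from h import *
d=cam("scene"); save(d,"c1.png",(270,150,390,275),4.8)
```

```text
(no output)
```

View pics/c1.png

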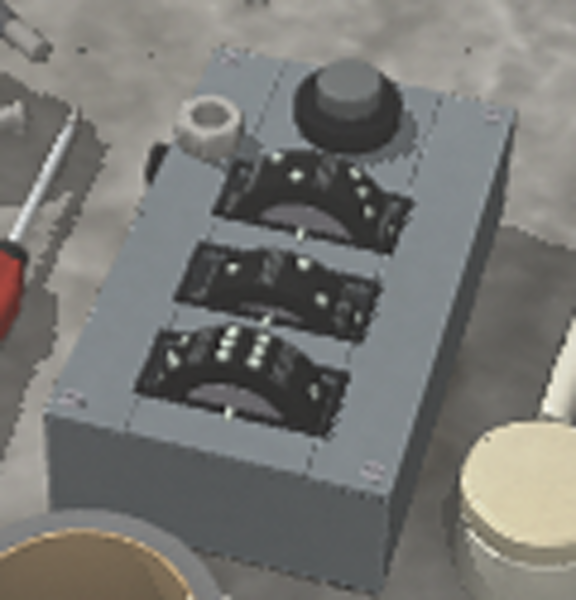

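The crop shows the deck corners at (45,415) rear-left, (385,497) front-left, (517,110) front-right and (222,48) rear-right. The left wheel seems to read 6. The middle and right readings are unclear, so I need a wrist view. The key top is at (350,82).

Run:
```python
from h import *
d=cam("scene")
c=np.array([[45,415],[385,497],[517,110],[222,48]])/4.8+[270,150]
P=ray(d,c,62); print(P.round(1))
for i in range(4): print(np.linalg.norm(P[i]-P[(i+1)%4]).round(1))
m=P.mean(0); ex=(P[0]+P[3]-P[1]-P[2]); ey=P[0]+P[1]-P[2]-P[3]
print(m,np.arctan2(ex[1],ex[0]),np.arctan2(-ey[0],ey[1]))
yaw=np.arctan2(-ey[0],ey[1]); u=np.array([np.cos(yaw),np.sin(yaw)]);v=np.array([-u[1],u[0]])
# key height + wheel axis: index marks at slot's left edge
for n,(px) in dict(L=(228,412),M=(267,320),R=(300,234)).items():
    q=ray(d,[np.array(px)/4.8+[270,150]],62)[0]; print(n,q.round(1),(q-m)[:2]@u,(q-m)[:2]@v)
q=ray(d,[np.array((350,82))/4.8+[270,150]],85)[0];print("key@85",q,(q-m)[:2]@u,(q-m)[:2]@v)
w=cam("wrist"); T=read_state(); print("wristcam",-w["R"].T@w["t"],w["fovy"],w["R"][2],T["eef_pos"])
```

```text
[[ 584.6  126.6   62. ]
 [ 469.8   90.2   62. ]
 [ 528.6 -104.    62. ]
 [ 644.   -67.7   62. ]]
120.4
202.9
120.9
203.2
[556.76873371  11.24668198  62.        ] 0.30583846257438724 0.29518744900074945
L [533.9  89.4  62. ] 0.8500122418718753 81.39276943235174
M [546.8  45.7  62. ] 0.5059963755736631 35.84566589614916
R [560.8   2.5  62. ] 1.3715307719320018 -9.510772658161931
key@85 [578.05959301 -57.32438564  85.        ] 0.4213392082491664 -71.79912588689467
wristcam [ 299.08325067 -580.12929731  374.25988893] 71.80508032404934 [-0.26790472 -0.10192893 -0.95803839] [ 231.23003339 -607.22070336  230.89539818]
```

>>> {"op": "move_arm", "data": {"targets": "-1 3.1 -2.75 0 0 0 0;-1 3.1 -2.75 0 0 0 0;-1 3.1 -2.75 0 0 0 0;-1 3.1 -2.75 0 0 0 0;-1 3.1 -2.75 0 0 0 0"}}

```text
clock: 0.67
eef_pos: [327.8, -422.0, 231.3]
tool_rot: [3.142, -0.0, 0.363]
force: [1.3, -0.2, -0.5]
width: 25.6
gripper_force: 0.0
```

>>> {"op": "move_arm", "data": {"targets": "-1 3.1 -2.75 0 0 0 0;-1 3.1 -2.75 0 0 0 0;-1 3.1 -2.75 0 0 0 0;-1 3.1 -2.75 0 0 0 0;-1 3.1 -2.75 0 0 0 0"}}

```text
clock: 1.08
eef_pos: [423.8, -238.3, 231.5]
tool_rot: [3.141, -0.0, 0.364]
force: [0.3, -0.6, -0.3]
width: 0.4
gripper_force: 0.0
```

>>> {"op": "move_arm", "data": {"targets": "-1 3.1 -2.75 0 0 0 0;-1 3.1 -2.75 0 0 0 0;-1 3.1 -2.75 0 0 0 0;-1 3.1 -2.75 0 0 0 0;-1 3.1 -2.75 0 0 0 0"}}

```text
clock: 1.5
eef_pos: [519.7, -54.5, 231.5]
tool_rot: [3.141, -0.0, 0.364]
force: [1.2, -0.2, -0.5]
width: 0.2
gripper_force: 0.0
```

>>> {"op": "move_arm", "data": {"targets": "-1 1 -0.9 0 0 0 3.8;-1 0 0 0 0 0 0;-1 0 0 0 0 0 0"}}

```text
clock: 1.75
eef_pos: [525.2, -44.0, 231.1]
tool_rot: [3.141, 0.001, 0.3]
force: [0.3, -1.0, -1.3]
width: 0.0
gripper_force: 0.0
```

Run:
```python
from h import *
s=read_state(); print(s["clock"],s["eef_pos"],s["tool_rot"],s["force"],s["width"])
d=cam("wrist"); save(d,"w1.png",None,1.25)
```

```text
1.75 [525.18110718 -43.98182446 231.10700471] [3.14132143e+00 6.91090560e-04 3.00436814e-01] [ 0.29365044 -1.0246404  -1.2534185 ] 0.04374525250880768
```

View pics/w1.png

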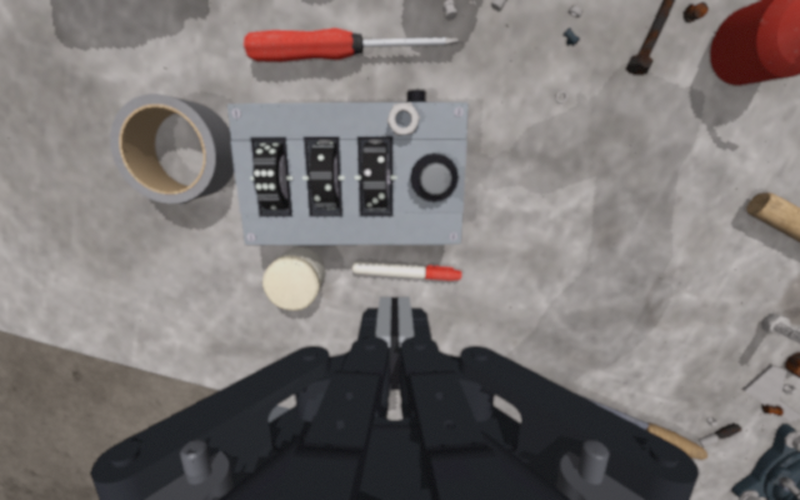

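The wrist view shows the whole counter. The index line is at row ~178, with wheels at columns 268, 322 and 376 and the key at (436,179). I'll enlarge it to read the pips.

Run:
```python
from h import *
d=cam("wrist"); save(d,"w2.png",(180,75,380,200),4)
```

```text
(no output)
```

View pics/w2.png

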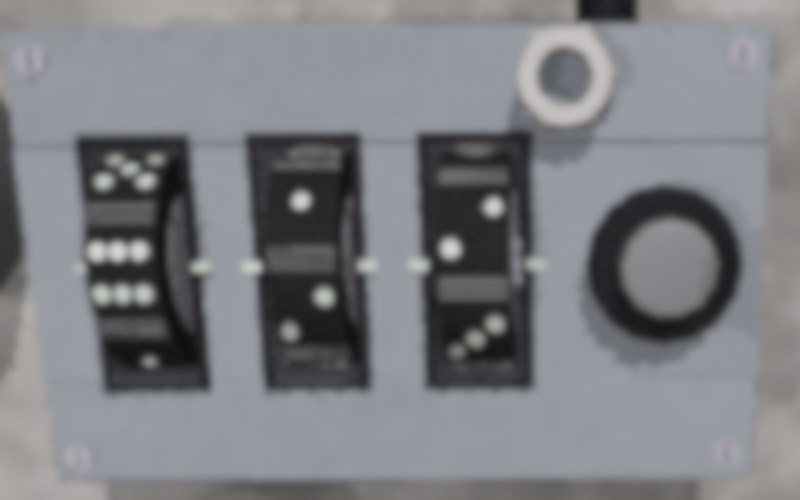

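The left wheel shows 6 at the index (row 267). The middle one stands between 1 and 2, nearer 2. The right one stands between 2 and 3. Index marks are at (82,200), (252,366) and (420,535), and the key is at (668,267).

Run:
```python
from h import *
d=cam("wrist"); f=lambda p:np.array(p)/4+[180,75]
s=read_state(); t=s["eef_pos"]; y=s["tool_rot"][2]
M=ray(d,f([[82,268],[200,267],[252,267],[366,265],[420,265],[535,264]]),62)
C=(M[::2]+M[1::2])/2; K=ray(d,f([[668,267]]),78)
e=C[0]-C[2]; print("yaw",np.arctan2(-e[0],e[1]),"spacing",np.linalg.norm(C[0]-C[1]),np.linalg.norm(C[1]-C[2]))
u=np.array([np.cos(y),np.sin(y)]); v=np.array([np.sin(y),-np.cos(y)])
for n,q in zip("LMRK",[*C,*K]):
    e=(q-t)[:2]; print(n,q.round(1),"tool dx,dy",(e@u).round(1),(e@v).round(1))
print((K-C[1])[0],np.linalg.norm((K-C[1])[0,:2]))
```

```text
yaw 0.30296634987296756 spacing 46.95192725729985 46.86450396666494
L [537.7  75.2  62. ] tool dx,dy 48.1 -112.6
M [551.7  30.3  62. ] tool dx,dy 48.5 -65.6
R [565.7 -14.4  62. ] tool dx,dy 48.9 -18.7
K [581.3 -63.1  78. ] tool dx,dy 49.5 32.4
[ 29.5358061  -93.41135927  16.        ] 97.96961713671774
```

>>> {"op": "move_arm", "data": {"targets": "-1 2.0 -1.0 3.5 0 0 0;-1 2.0 -0.9 3.5 0 0 0;-1 0 0 3.5 0 0 0;-1 0 0 3.2 0 0 0;-1 0 0 0 0 0 0"}}

```text
clock: 2.32
eef_pos: [553.1, -16.3, 88.9]
tool_rot: [-3.139, 0.011, 0.296]
force: [-1.5, -0.4, 0.1]
width: -0.2
gripper_force: 0.0
```

>>> {"op": "move_arm", "data": {"targets": "-1 0 0 0 0 0 0;-1 0 0 0.2 0 0 0;-1 0 0 0 0 0 0"}}

```text
clock: 2.57
eef_pos: [559.4, -15.5, 94.4]
tool_rot: [3.14, -0.004, 0.296]
force: [0.2, -0.0, 0.4]
width: -0.3
gripper_force: 0.0
```

>>> {"op": "move_arm", "data": {"targets": "-1 -0.2 0 0.3 0 0 0;-1 0 0 0.3 0 0 0;-1 0 0 0 0 0 0"}}

```text
clock: 2.82
eef_pos: [556.0, -15.4, 86.8]
tool_rot: [3.141, -0.001, 0.297]
force: [-0.6, 0.9, 0.7]
width: -0.3
gripper_force: 0.0
```

>>> {"op": "move_arm", "data": {"targets": "-1 0 0 0.2 0 0 0;-1 0 0 0 0 0 0"}}

```text
clock: 2.98
eef_pos: [556.0, -15.2, 84.3]
tool_rot: [-3.142, -0.0, 0.298]
force: [0.2, 0.5, -0.4]
width: -0.2
gripper_force: 0.0
```

>>> {"op": "move_arm", "data": {"targets": "-1 0 0 0.2 0 0 0;-1 0 0 0 0 0 0"}}

```text
clock: 3.15
eef_pos: [555.6, -15.4, 82.1]
tool_rot: [-3.142, 0.001, 0.298]
force: [-1.7, -1.0, 1.6]
width: -0.3
gripper_force: 0.8
```

>>> {"op": "move_arm", "data": {"targets": "-1 0 0 0.15 0 0 0;-1 0 0 0 0 0 0"}}

```text
clock: 3.32
eef_pos: [555.4, -15.4, 80.8]
tool_rot: [-3.141, 0.001, 0.297]
force: [-2.4, -0.6, 5.2]
width: 0.0
gripper_force: 2.6
```

>>> {"op": "move_arm", "data": {"targets": "-1 0 0 0.15 0 0 0;-1 0 0 0 0 0 0"}}

```text
clock: 3.48
eef_pos: [556.3, -15.2, 79.8]
tool_rot: [3.141, -0.001, 0.297]
force: [-2.4, 1.2, 7.9]
width: 0.3
gripper_force: 4.1
```

>>> {"op": "move_arm", "data": {"targets": "-1 0.3 0 0.03 0 0 0;-1 0.4 0 0 0 0 0;-1 0.4 0 0 0 0 0;-1 0.4 0 0 0 0 0;-1 0 0 0 0 0 0"}}

```text
clock: 3.9
eef_pos: [573.7, -9.7, 80.4]
tool_rot: [3.141, -0.006, 0.298]
force: [2.1, 1.3, 7.4]
width: -0.1
gripper_force: 3.6
```

Run:
```python
from h import *
d=cam("wrist"); save(d,"w3.png",(60,120,460,370),2)
```

```text
(no output)
```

View pics/w3.png

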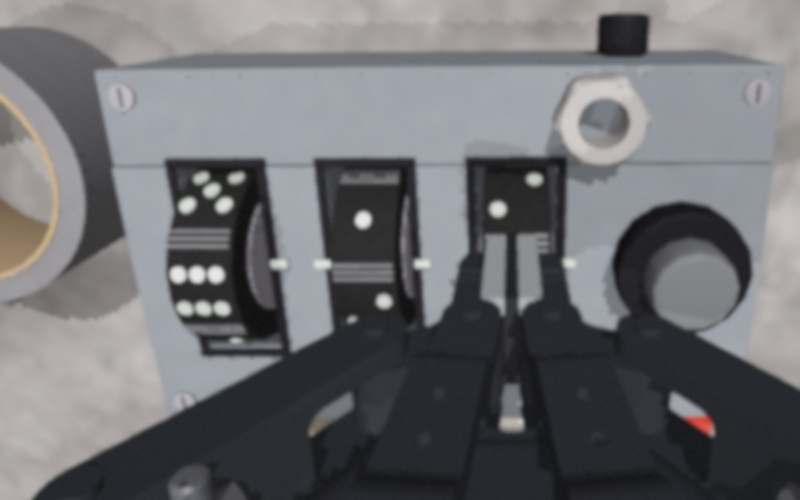

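Pips 2 on the right wheel have moved up, so rolling works. I'll lift and go to the middle wheel.

>>> {"op": "move_arm", "data": {"targets": "-1 0 0 -0.6 0 0 0;-1 0 0 -0.9 0 0 0;-1 -1.0 -2.4 0 0 0 0;-1 -0.9 -2.3 0 0 0 0;-1 0 0 0 0 0 0"}}

```text
clock: 4.37
eef_pos: [534.7, 33.1, 94.2]
tool_rot: [-3.138, 0.003, 0.303]
force: [-0.5, 0.3, 0.4]
width: -0.3
gripper_force: 0.0
```

>>> {"op": "move_arm", "data": {"targets": "-1 0 0 0.2 0 0 0;-1 0 0 0.2 0 0 0;-1 0 0 0 0 0 0"}}

```text
clock: 4.62
eef_pos: [538.9, 27.5, 89.8]
tool_rot: [3.141, -0.0, 0.296]
force: [0.5, -0.2, 0.9]
width: 0.2
gripper_force: 0.0
```

```bash
cat >> h.py <<'E'
def pips(d):
    """white blobs: counter-frame (dx along +x, dy) in mm on plane z=80, relative to right/middle/left module origins"""
    g=d["color"].astype(int); m=((g.min(2)>150)&(g.max(2)-g.min(2)<45)).astype(np.uint8)
    n,_,st,c=cv2.connectedComponentsWithStats(m); out={"L":[],"M":[],"R":[]}
    y=.302; u=np.array([np.cos(y),np.sin(y)]); v=np.array([-u[1],u[0]])
    O={"L":(537.7,75.2),"M":(551.5,30.3),"R":(565.5,-14.4)}
    for i in range(1,n):
        if not 3<=st[i,4]<=200: continue
        q=ray(d,[c[i]],80)[0,:2]
        for k,o in O.items():
            e=q-np.array(o); a,b=e@u,e@v
            if abs(b)<14 and abs(a)<34: out[k].append((round(a,1),round(b,1),int(st[i,4])))
    for k in out: print(k,sorted(out[k]))
E
python3 - <<'E'
from h import *
s=read_state(); print(s["clock"],s["eef_pos"],s["force"])
pips(cam("wrist"))
E
```

```text
4.6167 [538.86860139  27.46404588  89.79592483] [ 0.47504823 -0.20680866  0.89331334]
L [(np.float64(-5.2), np.float64(-5.3), 44), (np.float64(-5.2), np.float64(0.3), 41), (np.float64(-5.2), np.float64(5.8), 41), (np.float64(5.9), np.float64(3.1), 120), (np.float64(6.0), np.float64(-5.3), 57), (np.float64(25.8), np.float64(2.9), 41), (np.float64(25.9), np.float64(-7.7), 40), (np.float64(29.7), np.float64(-3.8), 35), (np.float64(32.7), np.float64(-9.9), 20), (np.float64(32.7), np.float64(0.2), 21)]
M [(np.float64(-30.9), np.float64(6.2), 23), (np.float64(-30.8), np.float64(-2.0), 24), (np.float64(-3.8), np.float64(-4.7), 31), (np.float64(21.4), np.float64(0.8), 49)]
R [(np.float64(-17.9), np.float64(8.5), 4), (np.float64(-5.4), np.float64(5.9), 38), (np.float64(-0.0), np.float64(0.2), 45), (np.float64(5.8), np.float64(-5.2), 49), (np.float64(6.7), np.float64(-10.8), 37), (np.float64(25.9), np.float64(8.7), 41), (np.float64(32.8), np.float64(1.0), 17)]
```

The right wheel now reads 3, centred. Next, the middle wheel.

>>> {"op": "move_arm", "data": {"targets": "-1 0.3 0 0.2 0 0 0;-1 0 0 0.2 0 0 0;-1 0 0 0 0 0 0"}}

```text
clock: 4.92
eef_pos: [541.5, 29.1, 85.5]
tool_rot: [-3.142, 0.0, 0.297]
force: [0.3, 0.2, -0.2]
width: 0.2
gripper_force: 0.0
```

>>> {"op": "move_arm", "data": {"targets": "-1 0 0 0.2 0 0 0;-1 0 0 0 0 0 0"}}

```text
clock: 5.08
eef_pos: [541.1, 29.3, 83.6]
tool_rot: [-3.142, 0.001, 0.297]
force: [-0.2, 0.4, -0.3]
width: -0.1
gripper_force: 0.0
```

>>> {"op": "move_arm", "data": {"targets": "-1 0 0 0.2 0 0 0;-1 0 0 0 0 0 0"}}

```text
clock: 5.25
eef_pos: [541.1, 29.4, 81.7]
tool_rot: [-3.142, 0.0, 0.297]
force: [0.1, 0.2, -0.1]
width: 0.0
gripper_force: 0.0
```

>>> {"op": "move_arm", "data": {"targets": "-1 0 0 0.2 0 0 0;-1 0 0 0 0 0 0"}}

```text
clock: 5.42
eef_pos: [541.1, 29.4, 79.8]
tool_rot: [-3.142, 0.0, 0.297]
force: [0.3, -0.3, -0.1]
width: -0.0
gripper_force: 0.0
```

>>> {"op": "move_arm", "data": {"targets": "-1 0 0 0.2 0 0 0;-1 0 0 0 0 0 0"}}

```text
clock: 5.58
eef_pos: [541.1, 29.4, 77.8]
tool_rot: [-3.142, 0.0, 0.297]
force: [-0.3, 0.1, -0.7]
width: -0.3
gripper_force: 0.0
```

>>> {"op": "move_arm", "data": {"targets": "-1 0 0 0.2 0 0 0;-1 0 0 0 0 0 0"}}

```text
clock: 5.75
eef_pos: [541.1, 29.4, 75.7]
tool_rot: [-3.142, 0.0, 0.297]
force: [-0.1, 0.8, 0.5]
width: -0.1
gripper_force: 0.0
```

>>> {"op": "move_arm", "data": {"targets": "-1 0 0 0.15 0 0 0;-1 0 0 0 0 0 0"}}

```text
clock: 5.92
eef_pos: [541.4, 29.4, 74.4]
tool_rot: [3.142, -0.0, 0.297]
force: [0.3, 0.3, 0.9]
width: -0.3
gripper_force: 0.5
```

>>> {"op": "move_arm", "data": {"targets": "-1 0 0 0.15 0 0 0;-1 0 0 0 0 0 0"}}

```text
clock: 6.08
eef_pos: [541.4, 29.4, 73.2]
tool_rot: [3.142, -0.0, 0.297]
force: [-0.6, -0.7, 4.4]
width: 0.3
gripper_force: 2.3
```

>>> {"op": "move_arm", "data": {"targets": "-1 0 0 0.12 0 0 0;-1 0 0 0 0 0 0"}}

```text
clock: 6.25
eef_pos: [541.5, 29.5, 72.3]
tool_rot: [3.142, -0.001, 0.297]
force: [-1.0, -0.0, 6.9]
width: 0.1
gripper_force: 3.7
```

>>> {"op": "move_arm", "data": {"targets": "-1 0.4 0 0.05 0 0 0;-1 0.5 0 0 0 0 0;-1 0.5 0 0 0 0 0;-1 0.5 0 0 0 0 0;-1 0 0 0 0 0 0"}}

```text
clock: 6.67
eef_pos: [561.2, 35.6, 72.3]
tool_rot: [3.141, -0.003, 0.298]
force: [0.0, 0.5, 8.6]
width: 0.0
gripper_force: 3.9
```

>>> {"op": "move_arm", "data": {"targets": "-1 0 0 -0.4 0 0 0;-1 0 0 -0.4 0 0 0;-1 -0.9 0 0 0 0 0;-1 -1.0 0 0 0 0 0;-1 0 0 0 0 0 0"}}

```text
clock: 7.08
eef_pos: [538.0, 28.3, 79.0]
tool_rot: [-3.141, 0.004, 0.297]
force: [-0.5, 0.0, -0.3]
width: 0.3
gripper_force: 0.0
```

Run:
```python
from h import *
s=read_state(); print(s["clock"],s["eef_pos"],s["force"])
pips(cam("wrist"))
```

```text
7.0833 [538.03106037  28.29766725  78.95542207] [-0.52004826  0.00861804 -0.26248608]
L [(np.float64(-18.1), np.float64(-3.7), 7), (np.float64(-5.3), np.float64(-5.2), 48), (np.float64(-5.3), np.float64(0.3), 48), (np.float64(-5.3), np.float64(5.9), 49), (np.float64(5.7), np.float64(5.9), 67), (np.float64(5.8), np.float64(-5.2), 65), (np.float64(5.8), np.float64(0.4), 67), (np.float64(26.0), np.float64(-7.8), 51), (np.float64(26.0), np.float64(2.6), 49), (np.float64(29.9), np.float64(-3.7), 42), (np.float64(32.7), np.float64(-9.8), 25), (np.float64(32.9), np.float64(-0.1), 27)]
M [(np.float64(-24.9), np.float64(7.0), 25), (np.float64(-24.7), np.float64(-1.0), 25), (np.float64(-2.3), np.float64(6.1), 46), (np.float64(8.6), np.float64(-4.6), 54), (np.float64(31.5), np.float64(1.0), 37)]
R [(np.float64(-17.3), np.float64(-1.9), 8), (np.float64(-17.3), np.float64(8.7), 5), (np.float64(-5.6), np.float64(5.9), 44), (np.float64(-0.1), np.float64(0.1), 52), (np.float64(5.7), np.float64(-5.3), 60), (np.float64(26.1), np.float64(8.9), 46), (np.float64(32.9), np.float64(1.4), 24)]
```

>>> {"op": "move_arm", "data": {"targets": "-1 0 0 0.3 0 0 0;-1 0 0 0.3 0 0 0;-1 0 0 0.2 0 0 0;-1 0 0 0 0 0 0"}}

```text
clock: 7.47
eef_pos: [541.9, 29.5, 71.5]
tool_rot: [3.141, -0.001, 0.298]
force: [-2.2, 0.2, 10.6]
width: -0.3
gripper_force: 4.9
```

>>> {"op": "move_arm", "data": {"targets": "-1 0.4 0 0 0 0 0;-1 0.5 0 0 0 0 0;-1 0.6 0 0 0 0 0;-1 0.6 0 0 0 0 0;-1 0 0 0 0 0 0"}}

```text
clock: 7.88
eef_pos: [565.3, 36.8, 72.3]
tool_rot: [3.141, -0.007, 0.298]
force: [2.2, 0.7, 5.4]
width: -0.2
gripper_force: 3.1
```

>>> {"op": "move_arm", "data": {"targets": "-1 0 0 -0.4 0 0 0;-1 0 0 -0.4 0 0 0;-1 -1.0 0 0 0 0 0;-1 -1.1 0 0 0 0 0;-1 0 0 0 0 0 0"}}

```text
clock: 8.3
eef_pos: [538.1, 28.4, 78.9]
tool_rot: [-3.141, 0.005, 0.297]
force: [-0.2, -0.7, 0.4]
width: -0.3
gripper_force: 0.0
```

Run:
```python
from h import *
s=read_state(); print(s["clock"],s["eef_pos"],s["force"])
pips(cam("wrist"))
```

```text
8.3 [538.07434769  28.39429707  78.91437369] [-0.16736878 -0.68900907  0.3798508 ]
L [(np.float64(-18.1), np.float64(-3.8), 10), (np.float64(-5.4), np.float64(5.9), 52), (np.float64(-5.2), np.float64(-5.2), 47), (np.float64(-5.2), np.float64(0.4), 47), (np.float64(5.7), np.float64(0.4), 65), (np.float64(5.8), np.float64(-5.2), 64), (np.float64(5.8), np.float64(6.0), 67), (np.float64(26.0), np.float64(-7.8), 49), (np.float64(26.0), np.float64(2.5), 48), (np.float64(29.9), np.float64(-3.8), 41), (np.float64(32.7), np.float64(-9.9), 25), (np.float64(32.8), np.float64(-0.0), 26)]
M [(np.float64(-24.9), np.float64(7.0), 24), (np.float64(-24.8), np.float64(-0.8), 25), (np.float64(-2.3), np.float64(6.1), 44), (np.float64(3.0), np.float64(0.7), 49), (np.float64(8.7), np.float64(-4.6), 56), (np.float64(27.7), np.float64(5.9), 45)]
R [(np.float64(-17.3), np.float64(-2.3), 9), (np.float64(-17.3), np.float64(8.5), 5), (np.float64(-5.6), np.float64(5.9), 43), (np.float64(-0.2), np.float64(0.1), 54), (np.float64(5.7), np.float64(-5.3), 58), (np.float64(26.2), np.float64(9.0), 46), (np.float64(33.0), np.float64(1.4), 24)]
```

The middle wheel reads 3. Two more strokes of the same kind should bring it to 5.

>>> {"op": "move_arm", "data": {"targets": "-1 0 0 0.3 0 0 0;-1 0 0 0.3 0 0 0;-1 0 0 0.2 0 0 0;-1 0 0 0 0 0 0"}}

```text
clock: 8.68
eef_pos: [542.2, 29.6, 71.6]
tool_rot: [3.141, -0.001, 0.298]
force: [-2.3, -1.2, 9.9]
width: 0.3
gripper_force: 4.9
```

>>> {"op": "move_arm", "data": {"targets": "-1 0.4 0 0 0 0 0;-1 0.5 0 0 0 0 0;-1 0.6 0 0 0 0 0;-1 0.6 0 0 0 0 0;-1 0 0 0 0 0 0"}}

```text
clock: 9.1
eef_pos: [565.3, 36.8, 72.3]
tool_rot: [3.141, -0.007, 0.298]
force: [2.9, 1.5, 5.4]
width: -0.5
gripper_force: 3.1
```

>>> {"op": "move_arm", "data": {"targets": "-1 0 0 -0.4 0 0 0;-1 0 0 -0.4 0 0 0;-1 -1.0 0 0 0 0 0;-1 -1.1 0 0 0 0 0;-1 0 0 0 0 0 0"}}

```text
clock: 9.52
eef_pos: [538.1, 28.4, 78.9]
tool_rot: [-3.141, 0.005, 0.297]
force: [-0.4, -0.6, 0.3]
width: 0.2
gripper_force: 0.0
```

>>> {"op": "move_arm", "data": {"targets": "-1 0 0 0.3 0 0 0;-1 0 0 0.3 0 0 0;-1 0 0 0.2 0 0 0;-1 0 0 0 0 0 0"}}

```text
clock: 9.85
eef_pos: [541.9, 29.5, 71.5]
tool_rot: [3.142, -0.0, 0.298]
force: [-2.4, 0.4, 10.4]
width: -0.0
gripper_force: 5.0
```

>>> {"op": "move_arm", "data": {"targets": "-1 0.4 0 0 0 0 0;-1 0.5 0 0 0 0 0;-1 0.6 0 0 0 0 0;-1 0.6 0 0 0 0 0;-1 0 0 0 0 0 0"}}

```text
clock: 10.27
eef_pos: [565.5, 36.9, 72.3]
tool_rot: [3.141, -0.007, 0.298]
force: [2.6, 0.3, 6.1]
width: 0.2
gripper_force: 3.0
```

>>> {"op": "move_arm", "data": {"targets": "-1 0 0 -0.4 0 0 0;-1 0 0 -0.5 0 0 0;-1 -1.0 0 -0.4 0 0 0;-1 -1.1 0 -0.5 0 0 0;-1 0 0 0 0 0 0"}}

```text
clock: 10.68
eef_pos: [538.0, 28.2, 89.7]
tool_rot: [-3.141, 0.004, 0.297]
force: [-0.7, 0.1, -0.5]
width: 0.1
gripper_force: 0.0
```

Run:
```python
from h import *
s=read_state(); print(s["clock"],s["eef_pos"],s["force"])
pips(cam("wrist"))
```

```text
10.6833 [538.02032249  28.18403301  89.70347121] [-0.66247998  0.11796808 -0.49158597]
L [(np.float64(-18.5), np.float64(-3.5), 6), (np.float64(-5.3), np.float64(5.8), 43), (np.float64(-5.2), np.float64(-5.3), 44), (np.float64(-5.1), np.float64(0.2), 45), (np.float64(5.9), np.float64(-2.4), 119), (np.float64(5.9), np.float64(5.9), 59), (np.float64(25.9), np.float64(-7.7), 41), (np.float64(25.9), np.float64(2.8), 41), (np.float64(29.7), np.float64(-3.5), 34), (np.float64(32.7), np.float64(-9.8), 21), (np.float64(32.7), np.float64(0.1), 21)]
M [(np.float64(-31.6), np.float64(7.1), 22), (np.float64(-30.8), np.float64(-1.6), 14), (np.float64(-2.2), np.float64(-4.8), 34), (np.float64(-2.1), np.float64(6.0), 34), (np.float64(3.0), np.float64(0.8), 41), (np.float64(8.4), np.float64(6.1), 48), (np.float64(8.5), np.float64(-4.7), 50), (np.float64(27.5), np.float64(-4.3), 39), (np.float64(27.5), np.float64(5.8), 39)]
R [(np.float64(-17.7), np.float64(8.4), 8), (np.float64(-5.4), np.float64(6.0), 37), (np.float64(-0.0), np.float64(0.2), 47), (np.float64(5.8), np.float64(-5.2), 51), (np.float64(6.7), np.float64(-10.7), 34), (np.float64(25.9), np.float64(8.7), 41), (np.float64(32.8), np.float64(1.1), 18)]
```

The middle wheel reads 5 and the right one 3. The code is 3-5-2, so the right wheel must go back one and the left must go from 6 down to 3, both with strokes towards -x. I'll do the left first.

>>> {"op": "move_arm", "data": {"targets": "-1 0 0 -0.3 0 0 0;-1 1.0 -2.3 0 0 0 0;-1 1.0 -2.3 0 0 0 0;-1 0 0 0 0 0 0;-1 0 0 0.3 0 0 0"}}

```text
clock: 11.15
eef_pos: [547.7, 81.6, 89.6]
tool_rot: [-3.141, -0.002, 0.301]
force: [0.5, -1.1, -0.1]
width: -0.2
gripper_force: 0.0
```

>>> {"op": "move_arm", "data": {"targets": "-1 0 0 0.3 0 0 0;-1 0 0 0.2 0 0 0;-1 0 0 0 0 0 0"}}

```text
clock: 11.4
eef_pos: [546.5, 77.9, 83.6]
tool_rot: [3.141, 0.002, 0.296]
force: [0.4, -0.4, -0.9]
width: 0.0
gripper_force: 0.0
```

>>> {"op": "move_arm", "data": {"targets": "-1 0 0 0.15 0 0 0;-1 0 0 0 0 0 0"}}

```text
clock: 11.57
eef_pos: [546.9, 78.5, 82.6]
tool_rot: [3.141, 0.0, 0.296]
force: [0.3, 0.5, -0.3]
width: -0.2
gripper_force: 0.0
```

>>> {"op": "move_arm", "data": {"targets": "-1 0 0 0.15 0 0 0;-1 0 0 0 0 0 0"}}

```text
clock: 11.73
eef_pos: [547.1, 78.9, 81.3]
tool_rot: [3.141, -0.0, 0.297]
force: [-0.8, -1.0, 1.3]
width: -0.0
gripper_force: 0.5
```

>>> {"op": "move_arm", "data": {"targets": "-1 0 0 0.15 0 0 0;-1 0 0 0.1 0 0 0;-1 0 0 0 0 0 0"}}

```text
clock: 11.98
eef_pos: [547.4, 79.0, 79.3]
tool_rot: [3.141, -0.001, 0.297]
force: [-0.5, -1.4, 6.7]
width: -0.1
gripper_force: 3.3
```

>>> {"op": "move_arm", "data": {"targets": "-1 -0.4 0 0.05 0 0 0;-1 -0.5 0 0 0 0 0;-1 -0.6 0 0 0 0 0;-1 -0.6 0 0 0 0 0;-1 0 0 0 0 0 0"}}

```text
clock: 12.4
eef_pos: [526.1, 72.4, 79.0]
tool_rot: [3.141, 0.001, 0.297]
force: [-2.5, -2.4, 6.1]
width: 0.3
gripper_force: 3.2
```

>>> {"op": "move_arm", "data": {"targets": "-1 0 0 -0.4 0 0 0;-1 0 0 -0.4 0 0 0;-1 0 0 0 0 0 0"}}

```text
clock: 12.65
eef_pos: [527.6, 73.5, 87.0]
tool_rot: [-3.142, -0.002, 0.298]
force: [-0.3, 0.3, -0.4]
width: 0.1
gripper_force: 0.0
```

Run:
```python
from h import *
s=read_state(); print(s["clock"],s["eef_pos"],s["force"])
pips(cam("wrist"))
```

```text
12.65 [527.57538782  73.50439555  87.04063068] [-0.30656616  0.31001653 -0.40394451]
L [(np.float64(-26.5), np.float64(6.5), 23), (np.float64(-25.8), np.float64(-1.8), 16), (np.float64(-5.3), np.float64(-6.1), 38), (np.float64(-4.1), np.float64(5.4), 8), (np.float64(0.1), np.float64(-0.4), 45), (np.float64(5.9), np.float64(-5.9), 53), (np.float64(6.0), np.float64(5.2), 54), (np.float64(26.0), np.float64(5.0), 44), (np.float64(26.1), np.float64(-5.5), 44), (np.float64(32.8), np.float64(-5.0), 26), (np.float64(32.9), np.float64(4.9), 26)]
M [(np.float64(-13.9), np.float64(9.5), 6), (np.float64(-13.7), np.float64(-0.5), 3), (np.float64(-13.6), np.float64(4.4), 3), (np.float64(-2.2), np.float64(7.1), 35), (np.float64(-2.1), np.float64(-3.5), 34), (np.float64(3.1), np.float64(1.8), 44), (np.float64(7.2), np.float64(-10.5), 61), (np.float64(8.5), np.float64(7.3), 50), (np.float64(8.7), np.float64(-3.3), 47), (np.float64(27.8), np.float64(-0.2), 40), (np.float64(27.8), np.float64(9.9), 41), (np.float64(30.3), np.float64(-12.2), 65)]
R [(np.float64(-17.7), np.float64(10.4), 8), (np.float64(-17.4), np.float64(-0.5), 5), (np.float64(-5.5), np.float64(4.9), 37), (np.float64(-0.1), np.float64(-1.1), 47), (np.float64(5.7), np.float64(-6.4), 49), (np.float64(15.1), np.float64(-13.8), 114), (np.float64(26.1), np.float64(10.7), 40), (np.float64(28.8), np.float64(-10.9), 57), (np.float64(33.0), np.float64(5.6), 21)]
```

The left wheel reads 5. I'll repeat the stroke twice.

>>> {"op": "move_arm", "data": {"targets": "-1 1.0 0 0 0 0 0;-1 1.1 0 0 0 0 0;-1 0 0 0 0 0 0;-1 0 0 0 0 0 0"}}

```text
clock: 13.03
eef_pos: [547.0, 79.5, 86.0]
tool_rot: [-3.141, 0.0, 0.298]
force: [-0.1, -0.8, 0.0]
width: -0.0
gripper_force: 0.0
```

>>> {"op": "move_arm", "data": {"targets": "-1 0 0 0.3 0 0 0;-1 0 0 0.3 0 0 0;-1 0 0 0.2 0 0 0;-1 0 0 0 0 0 0"}}

```text
clock: 13.37
eef_pos: [546.8, 79.2, 78.6]
tool_rot: [-3.142, -0.0, 0.297]
force: [0.4, -0.5, 9.7]
width: -0.1
gripper_force: 4.5
```

>>> {"op": "move_arm", "data": {"targets": "-1 -0.4 0 0 0 0 0;-1 -0.5 0 0 0 0 0;-1 -0.6 0 0 0 0 0;-1 -0.6 0 0 0 0 0;-1 0 0 0 0 0 0"}}

```text
clock: 13.78
eef_pos: [525.3, 72.5, 78.7]
tool_rot: [-3.142, 0.002, 0.297]
force: [-3.1, -0.3, 5.3]
width: 0.4
gripper_force: 3.3
```

>>> {"op": "move_arm", "data": {"targets": "-1 0 0 -0.4 0 0 0;-1 0 0 -0.4 0 0 0;-1 1.0 0 0 0 0 0;-1 1.1 0 0 0 0 0;-1 0 0 0 0 0 0"}}

```text
clock: 14.2
eef_pos: [549.5, 80.1, 86.7]
tool_rot: [3.141, -0.004, 0.298]
force: [0.7, 0.2, 0.1]
width: -0.0
gripper_force: 0.0
```

>>> {"op": "move_arm", "data": {"targets": "-1 0 0 0 0 0 0;-1 0 0 0.3 0 0 0;-1 0 0 0.3 0 0 0;-1 0 0 0.2 0 0 0;-1 0 0 0 0 0 0"}}

```text
clock: 14.62
eef_pos: [546.6, 79.1, 78.5]
tool_rot: [-3.142, 0.0, 0.297]
force: [-1.9, 0.7, 9.2]
width: -0.1
gripper_force: 4.6
```

>>> {"op": "move_arm", "data": {"targets": "-1 -0.4 0 0 0 0 0;-1 -0.5 0 0 0 0 0;-1 -0.6 0 0 0 0 0;-1 -0.6 0 0 0 0 0;-1 0 0 0 0 0 0"}}

```text
clock: 15.03
eef_pos: [525.2, 72.4, 78.7]
tool_rot: [-3.142, 0.002, 0.297]
force: [-2.1, 0.1, 5.9]
width: 0.1
gripper_force: 3.4
```

>>> {"op": "move_arm", "data": {"targets": "-1 0 0 -0.4 0 0 0;-1 0 0 -0.5 0 0 0;-1 0 0 -0.4 0 0 0;-1 0 0 0 0 0 0"}}

```text
clock: 15.37
eef_pos: [527.6, 73.3, 92.1]
tool_rot: [3.141, -0.002, 0.297]
force: [0.3, -0.5, -0.1]
width: -0.2
gripper_force: 0.0
```

Run:
```python
from h import *
s=read_state(); print(s["clock"],s["eef_pos"],s["force"])
pips(cam("wrist"))
```

```text
15.3667 [527.57529828  73.25180857  92.12696262] [ 0.323837   -0.46860157 -0.05090315]
L [(np.float64(-29.6), np.float64(6.4), 23), (np.float64(-29.2), np.float64(-2.0), 18), (np.float64(-5.3), np.float64(5.3), 34), (np.float64(0.0), np.float64(-0.4), 47), (np.float64(5.9), np.float64(-5.9), 49), (np.float64(25.9), np.float64(5.0), 41), (np.float64(32.7), np.float64(-5.1), 20)]
M [(np.float64(-14.1), np.float64(4.3), 5), (np.float64(-14.0), np.float64(-0.6), 6), (np.float64(-14.0), np.float64(9.3), 6), (np.float64(-2.2), np.float64(-3.5), 36), (np.float64(-2.2), np.float64(7.3), 34), (np.float64(3.0), np.float64(1.8), 40), (np.float64(7.0), np.float64(-10.6), 57), (np.float64(8.5), np.float64(-3.4), 45), (np.float64(8.5), np.float64(7.3), 48), (np.float64(27.7), np.float64(9.9), 37), (np.float64(27.8), np.float64(-0.4), 35), (np.float64(30.7), np.float64(-11.8), 26)]
R [(np.float64(-17.8), np.float64(-0.2), 7), (np.float64(-17.7), np.float64(10.0), 7), (np.float64(-5.6), np.float64(5.0), 33), (np.float64(-0.0), np.float64(-1.1), 45), (np.float64(5.8), np.float64(-6.3), 46), (np.float64(26.0), np.float64(10.7), 39), (np.float64(27.5), np.float64(-8.3), 3), (np.float64(29.8), np.float64(-12.1), 7), (np.float64(33.0), np.float64(5.2), 18)]
```

The left wheel reads 3. Now the right wheel goes back to 2.

>>> {"op": "move_arm", "data": {"targets": "-1 0.6 3.1 0 0 0 0;-1 0.7 3.1 0 0 0 0;-1 0.7 3.2 0 0 0 0;-1 0 0 0 0 0 0;-1 0 0 0 0 0 0"}}

```text
clock: 15.83
eef_pos: [574.2, -13.6, 91.0]
tool_rot: [3.14, -0.0, 0.293]
force: [-0.7, 0.8, -0.3]
width: 0.1
gripper_force: 0.0
```

>>> {"op": "move_arm", "data": {"targets": "-1 0 0 0.3 0 0 0;-1 0 0 0.3 0 0 0;-1 0 0 0.3 0 0 0;-1 0 0 0 0 0 0"}}

```text
clock: 16.17
eef_pos: [572.9, -9.4, 81.8]
tool_rot: [-3.141, 0.001, 0.299]
force: [-0.9, 1.3, 2.6]
width: -0.0
gripper_force: 1.4
```

>>> {"op": "move_arm", "data": {"targets": "-1 0 0 0.15 0 0 0;-1 0 0 0.08 0 0 0;-1 0 0 0 0 0 0"}}

```text
clock: 16.42
eef_pos: [573.3, -9.4, 80.5]
tool_rot: [-3.14, -0.0, 0.299]
force: [-2.3, 2.6, 7.5]
width: -0.3
gripper_force: 3.5
```

>>> {"op": "move_arm", "data": {"targets": "-1 -0.4 0 0 0 0 0;-1 -0.5 0 0 0 0 0;-1 -0.6 0 0 0 0 0;-1 -0.6 0 0 0 0 0;-1 0 0 0 0 0 0"}}

```text
clock: 16.83
eef_pos: [551.8, -16.4, 80.3]
tool_rot: [-3.14, 0.002, 0.298]
force: [-3.2, 1.8, 4.6]
width: -0.0
gripper_force: 2.3
```

>>> {"op": "move_arm", "data": {"targets": "-1 0 0 -0.4 0 0 0;-1 0 0 -0.5 0 0 0;-1 0 0 -0.6 0 0 0;-1 0 0 0 0 0 0"}}

```text
clock: 17.17
eef_pos: [554.9, -17.4, 96.3]
tool_rot: [3.14, -0.003, 0.297]
force: [0.3, 0.3, -0.3]
width: -0.1
gripper_force: 0.0
```

Run:
```python
from h import *
s=read_state(); print(s["clock"],s["eef_pos"],s["force"])
d=cam("wrist"); pips(d); save(d,"w4.png",(60,120,460,370),2)
```

```text
17.1667 [554.90660411 -17.40328562  96.27262885] [ 0.30384552  0.26894583 -0.26370408]
L [(np.float64(-17.5), np.float64(0.7), 3), (np.float64(-5.4), np.float64(6.5), 35), (np.float64(0.2), np.float64(1.2), 46), (np.float64(5.9), np.float64(-4.6), 51), (np.float64(25.9), np.float64(0.6), 38)]
M [(np.float64(-14.4), np.float64(-8.1), 3), (np.float64(-2.3), np.float64(-6.1), 37), (np.float64(-2.3), np.float64(4.8), 37), (np.float64(2.9), np.float64(-0.4), 42), (np.float64(8.4), np.float64(-5.9), 49), (np.float64(8.4), np.float64(4.7), 49), (np.float64(27.4), np.float64(-8.2), 36), (np.float64(27.5), np.float64(1.8), 37)]
R [(np.float64(-32.9), np.float64(-2.8), 17), (np.float64(-32.9), np.float64(5.5), 17), (np.float64(-5.5), np.float64(7.0), 34), (np.float64(5.9), np.float64(-4.2), 43), (np.float64(6.7), np.float64(-13.9), 44), (np.float64(29.8), np.float64(1.4), 31)]
```

View pics/w4.png

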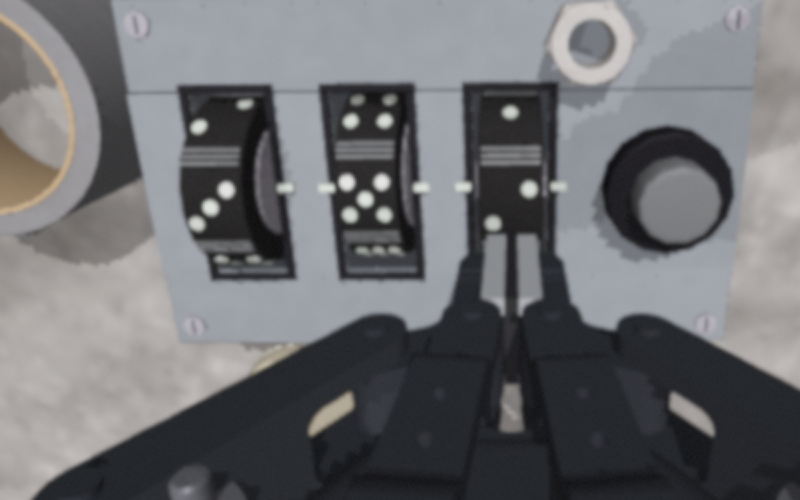

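The wheels read 3-5-2, all centred on the index marks. The key top is at (678,205) in the crop. I'll triangulate it with the scene view.

Run:
```python
from h import *
d=cam("wrist"); s=cam("scene"); t=read_state()["eef_pos"]
a=np.array([[678,205]])/2+[60,120]; b=np.array([[350,82]])/4.8+[270,150]
for z in (72,76,80,84,88,92): print(z,ray(d,a,z)[0].round(1),ray(s,b,z)[0].round(1))
q=np.array([579.5,-61.]); y=.297; e=q-t[:2]; print(e@[np.cos(y),np.sin(y)],e@[np.sin(y),-np.cos(y)])
```

```text
72 [578.3 -65.9  72. ] [585.4 -70.2  72. ]
76 [579.4 -64.2  76. ] [583.1 -66.2  76. ]
80 [580.4 -62.5  80. ] [580.9 -62.3  80. ]
84 [581.5 -60.8  84. ] [578.6 -58.3  84. ]
88 [582.6 -59.1  88. ] [576.4 -54.4  88. ]
92 [583.7 -57.4  92. ] [574.1 -50.4  92. ]
11.773462226988336 49.359208388408895
```

>>> {"op": "move_arm", "data": {"targets": "-1 0.5 2.5 0 0 0 0;-1 0.6 2.5 0 0 0 0;-1 0 0 0 0 0 0;-1 0 0 0 0 0 0"}}

```text
clock: 17.65
eef_pos: [579.0, -63.7, 94.7]
tool_rot: [3.141, 0.0, 0.294]
force: [0.1, 0.5, -0.4]
width: -0.1
gripper_force: 0.0
```

>>> {"op": "move_arm", "data": {"targets": "-1 0 0 0.5 0 0 0;-1 0 0 0.5 0 0 0;-1 0 0 0.3 0 0 0;-1 0 0 0 0 0 0"}}

```text
clock: 17.98
eef_pos: [578.1, -60.5, 81.3]
tool_rot: [-3.141, 0.001, 0.299]
force: [-0.1, 0.9, 3.2]
width: -0.1
gripper_force: 1.5
```

>>> {"op": "move_arm", "data": {"targets": "-1 0 0 0.2 0 0 0;-1 0 0 0.2 0 0 0;-1 0 0 0 0 0 0"}}

```text
clock: 18.23
eef_pos: [578.2, -60.5, 78.2]
tool_rot: [-3.14, 0.001, 0.298]
force: [-1.6, 2.8, 4.7]
width: -0.3
gripper_force: 2.4
```

>>> {"op": "move_arm", "data": {"targets": "-1 0 0 0.15 0 0 0;-1 0 0 0.1 0 0 0;-1 0 0 0 0 0 0"}}

```text
clock: 18.48
eef_pos: [578.2, -60.6, 77.8]
tool_rot: [-3.141, 0.0, 0.298]
force: [-6.4, 2.5, 21.1]
width: -0.1
gripper_force: 10.7
```

>>> {"op": "move_arm", "data": {"targets": "-1 0 0 0.15 0 0 0;-1 0 0 0 0 0 0;-1 0 0 0 0 0 0"}}

```text
clock: 18.73
eef_pos: [578.3, -60.6, 77.6]
tool_rot: [-3.141, -0.001, 0.298]
force: [-9.4, 2.7, 31.9]
width: -0.0
gripper_force: 16.0
```

The key bottomed hard after about 6 mm. I'll lift and check.

>>> {"op": "move_arm", "data": {"targets": "-1 0 0 -0.6 0 0 0;-1 0 0 -1 0 0 0;-1 0 0 -2 0 0 0;-1 -2 0 -3 0 0 0;-1 -3 0 -3 0 0 0"}}

```text
clock: 19.15
eef_pos: [532.9, -75.4, 169.9]
tool_rot: [3.141, -0.002, 0.3]
force: [-0.2, -0.3, 0.9]
width: -0.4
gripper_force: 0.0
```

>>> {"op": "move_arm", "data": {"targets": "-1 0 0 0 0 0 0;-1 0 0 0 0 0 0;-1 0 0 0 0 0 0"}}

```text
clock: 19.4
eef_pos: [531.8, -76.2, 169.5]
tool_rot: [3.141, -0.001, 0.297]
force: [0.4, 0.5, -0.1]
width: -0.3
gripper_force: 0.0
```

Run:
```python
from h import *
s=read_state(); print(s["clock"],s["eef_pos"],s["force"])
d=cam("wrist"); save(d,"w5.png",(60,20,460,270),2)
```

```text
19.4 [531.8455793  -76.22007715 169.50214654] [ 0.42448795  0.49299455 -0.11449952]
```

View pics/w5.png

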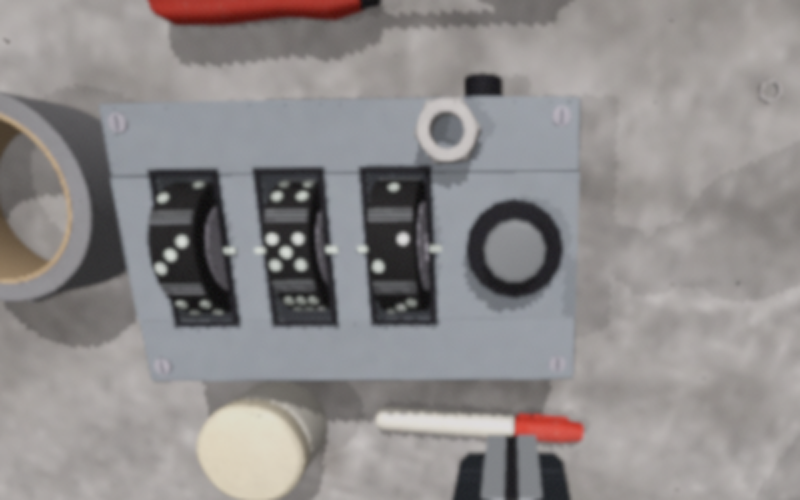

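The wheels stand at 3-5-2. The key is up again, having reached its stop with about 5 N of spring force as specified. The nut, pot, marker and tape are where they were.

```bash
python3 -c "
from cell import order; print(order.finish_job())"
```

```text
the job is handed in; nothing more can be done
None
```

The wheels stand at 3-5-2, each clicked home, and the key was pushed to its stop and came back up. The highest wheel load I read was 10.6 N, nothing lying around was moved, and the job is handed in at about 19 s.

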